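# Set out the measuring cup from its stand in the pantry pull-out

## Robot

A 6-joint arm with a two-finger parallel gripper is mounted at the origin on the work surface. World frame = base frame: x ahead of the robot, y to its left, z up, the work surface at z = 0. Lengths are in mm, angles in degrees, forces in N, time in s.
With the tool pointing down it reaches from about 300 to 850 mm from the base axis. Payload 4.2 kg.
Tool frame: the origin (TCP) lies midway between the tips of the shut fingers; the grasp point (between the pads) lies 19 mm behind it; x points along the fingers, z is the direction in which the jaws open and shut, and the axes are right-handed (so a half turn about x gives the same grasp; the last joint's range is limited). The gripper opens to 91 mm and grips with 3 to 60 N. Pads are 32 mm wide; open, the fingers measure 118 mm over their backs; the gripper's body (76 mm by 178 mm) begins 60 mm behind the grasp point.
Start: joints at [-71.391, 18.312, 89.639, -0, 72.044, -1.146], TCP at [194.36, -541.176, 176.976] pointing down, gripper open.
Joint ranges: [-177.97, 177.97], [-48.28, 115.42], [12.27, 149.76], [-77.06, 257.06], [2.81, 150.46], [-146.56, 146.56]. Speed limits (degrees/s): [147.25, 147.25, 180, 180, 180, 180].

## Interface

Orientations are given as [roll, pitch, yaw] about the fixed x, y, z axes, in that order (R = Rz(yaw) Ry(pitch) Rx(roll)).
In Python, from workcell import env gives the robot as it stands.
- The arm moves only by the tool send_rows, never from a script. Its argument "commands" is a list that holds one entry, the list of rows, each a list of 6 numbers: the shift along the tool's x, y, z normalised to -1 to 1, where 1 is 0.1 m, then the turn, a rotation vector about the tool's x, y, z normalised to -1 to 1, where 1 is 2 pi rad. In form: [[[x, y, z, wx, wy, wz], ...]]. A call has 1 to 20 rows; each row is the pose to reach, as a shift and turn from the pose commanded when the call began, along the tool's axes at that moment, turning the shorter way round; what a row does not reach only later rows make up. A row lasts 1/8 s, in which the tool goes at most 62.5 mm and 10.7 degrees, less where a joint would pass 70% of its speed; a pose out of reach is approached as far as the arm can. A call with a number of a shift or a turn outside -1 to 1 is refused whole. A call with a gripper value outside its range is refused whole. "jaw" is the closure, from -1 (fully open) to 1 (shut), so that 0 is half open, set as the call begins (left out, the last holds). The fingers move at their own pace and stop on an object; "force" is the grip in N (left out, the last holds). Time passes only in rows, so rows that repeat a pose let the fingers close. It gives the time, the measured TCP pose, the force and the opening at its end, in the units of the state.
- env.state(): the state, without advancing time (a new reading comes with each control period).
- env.grab_frame(name): name is "scene" or "top" or "wrist"; returns (picture, depth): 420x560x3 uint8, red, green, blue; 420x560 float32, mm along the optical axis (not along the pixel's ray), 0 where there is no reading.
- env.get_calibration(name): a dict with "mtx" (3x3 intrinsics, pixels), "camera_from_world" (4x4, takes a point from world to camera coordinates). Camera axes: x right, y up, looking along -z (the intrinsics and any distortion apply to the point x, -y, -z); pixel columns grow to the right and rows downward; lengths in mm; the calibration is good to about 2 mm. A picture is of the moment at which its call begins: read the wrist's pose just before it. get_calibration takes no time and is no camera call; for the wrist camera it gives the pose at the moment of the call.
- env.job_done(): hands the job in, once; it reports no verdict.
The state is a dict: "time_s": time; "qpos": joint angles; "qvel": joint speeds; "effort": joint torques, N m; "ee_pos": TCP position; "ee_rot": TCP orientation; "force": force on the tool from outside, world axes, zero at the start; "torque": the same for the moment, N m; "gripper_width": finger opening in mm.
Only numpy, scipy, OpenCV 4.12 (cv2) and the standard library are available. Lean on these libraries where they do the work, as an engineer would, in place of code of your own. Each camera call takes 0.05 s, during which the arm holds its last target.

## Task

Set out the blue enamel measuring cup for use: it has to come off its steel stand and onto the round cork mat. First put the amber jar that is standing on the mat back into the empty place of the jar rack; then lift the cup off the stand and set it down gently in the middle of the mat, with its handle pointing to the near side of the pull-out, where the robot is. Keep cup and jar upright all the way, drop neither, and leave everything else undisturbed.

Things in the scene. Friction and masses are not known exactly. Their poses are not given: they have to be found in the camera images.
- cup: blue enamel measuring cup, open at the top, about 0.24 kg (varies): base 76 mm, rim 86 mm across, 85 mm high, wall 3 mm. Origin at the centre of its underside, z up. Its handle points along the cup's own -x, a small pouring lip (54 mm from the axis) along +x. Starts upright on the stand, handle pointing up to 1.4 rad either side of the robot's side (world -x)
- cup_handle (a point): grip point in the cup's strap handle: 76 mm from the cup's axis along its -x, 60 mm above its underside. The handle is a closed upright loop 14 mm wide (cup's y), to be pinched from above across those 14 mm: top bar from the wall to 90 mm from the axis, upper face 74 mm above the cup's underside; outer bar 82 to 90 mm from the axis; underside of the lower bar at 24 mm
- stand: fixed square stainless stand on four legs, 130 x 130 mm, top plate 70 mm above its underside. A wire rail round the plate's edge rises 15 mm above the plate, so the cup must rise more than that before moving sideways. Origin at the centre of its underside, z up. Stand, mat and canister take the three places along the near half of the pull-out in any order
- mat: fixed round cork mat, 140 mm across and 5 mm thick, on the pull-out's floor; origin at the centre of its underside; its x points away from the robot (world +x), z up
- stray_jar: amber glass jar, 58 mm across and 105 mm high, with a steel twist cap 56 mm across on its top 19 mm; origin at the centre of its underside, z up. About 0.28 kg, the weight varies. It starts upright on the cork mat and belongs in the rack's empty place
- rack: fixed white jar rack along the far side, 394 mm long (its y), 82 mm wide (its x); walls and dividers 4 mm thick, 30 mm high make five places in a row, 78 mm apart, 74 x 74 mm inside, floor 4 mm above the underside. One place, any of the five, is empty. Only about 20 mm lie between neighbouring jars, so grip across the row (along x). Origin at the centre of its underside
- free_place: black rubber pad, 62 mm across, seen on the floor of the rack's empty place; origin at the centre of that place, at the height of the rack's inner floor
- jar1: amber glass jar, 58 mm across and 105 mm high, with a steel twist cap 56 mm across on its top 19 mm; origin at the centre of its underside, z up. Stands in the rack, must stay there undisturbed
- jar2: amber glass jar, 58 mm across and 105 mm high, with a steel twist cap 56 mm across on its top 19 mm; origin at the centre of its underside, z up. Stands in the rack, must stay there undisturbed
- jar3: amber glass jar, 58 mm across and 105 mm high, with a steel twist cap 56 mm across on its top 19 mm; origin at the centre of its underside, z up. Stands in the rack, must stay there undisturbed
- jar4: amber glass jar, 58 mm across and 105 mm high, with a steel twist cap 56 mm across on its top 19 mm; origin at the centre of its underside, z up. Stands in the rack, must stay there undisturbed
- canister: brushed steel canister, 80 mm across (lid 82 mm, wood) and 154 mm high with its knob; origin at the centre of its underside. Bystander
- tin: small green spice tin with a brass lid, 46 mm across, 57 mm high, standing in front of the canister; origin at the centre of its underside. Bystander
- funnel: stainless funnel lying on its side in the far right corner, mouth 86 mm across, 108 mm long; origin on the floor under its middle. Bystander
- bin_lip (a point): middle of the top front edge of the slim frosted tilt-out bin at the left end (95 mm wide along y, 180 mm high, reaching 190 mm back from its front; hinged at its bottom front edge, leaning towards the robot by an angle that varies, held by a stiff hinge). Bystander
- pullout: fixed grey melamine pull-out, 400 mm wide (x), 840 mm long (y); origin under its centre, on the work surface. Its floor is 10 mm thick: things stand 10 mm above the work surface. Near side with chrome rail 67 mm high, far side 82 mm, end panel at the left 200 mm; a divider 95 mm high beside the bin. The cabinet it runs into, 240 mm high (a bowl and a box on top reach 340 mm), begins 50 mm beyond its right end

How it is judged (in metres and radians):
On the way, in this order (a step that is already met when the one before it is completed fails the run):
1. the stray jar stands in the empty place of the rack, let go (horizontal distance between stray_jar and free_place below 0.014 m and height (world z) of stray_jar below 0.02 m and angle between stray_jar's own z axis and vertical below 0.08 rad and contact force between the fingers and stray_jar below 0.05 N), for 0.2 s.
2. the cup is lifted clear of the stand, upright (height (world z) of cup above 0.096 m and angle between cup's own z axis and vertical below 0.35 rad), for 0.2 s.
At the end, for the whole second after the job is handed in: The stray jar stands upright (within 0.08 rad) on the floor of the rack's empty place, within 14 mm of its middle; the cup stands upright (within 0.08 rad) on the cork mat, its axis within 30 mm of the mat's middle, handle pointing to -x within 0.45 rad; both released and at rest (all of step 1 and horizontal distance between cup and mat below 0.03 m and height (world z) of cup below 0.02 m and angle between cup's own z axis and vertical below 0.08 rad and angle between the x axis of cup and the x axis of mat, either way round below 0.45 rad and x of cup_handle in the frame of mat below 0 m and contact force between the fingers and cup below 0.05 N and linear speed of each of cup, stray_jar below 0.02 m/s); the robot touches nothing.
It fails at once if the cup or the stray jar is tipped by more than 0.4 rad (angle between any of cup, stray_jar's own z axis and vertical above 0.4 rad).
It fails at once if the cup or the stray jar is dropped or knocked: it moves faster than 0.4 m/s with no finger on it ((contact force between the fingers and cup below 0.05 N and linear speed of cup above 0.4 m/s) or (contact force between the fingers and stray_jar below 0.05 N and linear speed of stray_jar above 0.4 m/s)).
It fails at once if a jar of the rack is disturbed: it moves more than 20 mm (distance of any of jar1, jar2, jar3, jar4 from where it was at the start of the episode above 0.02 m).
It fails at once if canister, spice tin or funnel is disturbed: it moves more than 20 mm (distance of any of canister, tin, funnel from where it was at the start of the episode above 0.02 m).
It fails at once if the tilt-out bin is pushed: its lip moves more than 25 mm (distance of bin_lip from where it was at the start of the episode above 0.025 m).
It also fails if it takes over 72 s, if anything falls off the work surface, if the arm or the gripper's body presses on something with over 40 N, if the wrist force passes 120 N, or if a joint passes its speed limit or range.

## Working session

There is one attempt and no reset: what is moved stays moved. The work goes in short steps, Python scripts to look and compute and a tool call to move; the robot and the scene stay as the last step left them, time stands still between calls to the robot, and variables do not carry over. Pictures are saved under pics/ and viewed, and the job is handed in when it is done.

Besides the shell and the picture viewer there is one more tool, called as name([rows], argument=value, ...), one row to a line, values as JSON. send_rows: Moves the arm, as the interface text tells. Its arguments: {"type":"object","properties":{"commands":{"type":"array","items":{"type":"array","items":{"type":"array","items":{"type":"number","minimum":-1,"maximum":1}}}},"jaw":{"type":"number"},"force":{"type":"number"}},"required":["commands"]}

```bash
mkdir -p pics; ls; python3 - <<'E'
from workcell import env
import cv2,numpy as np
print(env.state())
for n in ["scene","top","wrist"]:
    im,d=env.grab_frame(n); cv2.imwrite(f"pics/{n}0.png",im[:,:,::-1]); np.save(f"pics/{n}0.npy",d)
    c=env.get_calibration(n); print(n,{k:np.round(v,4) if not isinstance(v,str) else v for k,v in c.items()})
    np.savez(f"pics/{n}0_cal.npz",mtx=c["mtx"],cfw=c["camera_from_world"])
E
```

```text
pics
{'time_s': 0.0, 'qpos': array([-7.13904181e+01,  1.83515495e+01,  8.97088637e+01, -3.56589857e-03,
        7.20453668e+01, -1.14575704e+00]), 'qvel': array([ 0.02092555,  0.00833558,  0.01973424, -0.04976392, -0.00465353,
       -0.08618181]), 'effort': array([ 1.29330943e-03, -4.12457943e+01, -2.31977087e+01,  7.28720916e-02,
        4.57716035e-02, -1.66451227e-04]), 'ee_pos': array([ 194.140834  , -540.59112958,  176.10463855]), 'ee_rot': array([-179.31007643,   89.89416573,  110.44636488]), 'force': array([-0.8991771 , -1.01542741,  0.36695403]), 'torque': array([-0.00211847,  0.03540923,  0.01976522]), 'gripper_width': 91.42325533364632}
scene {'mtx': array([[394.4688,   0.    , 278.6984],
       [  0.    , 394.4688, 201.6353],
       [  0.    ,   0.    ,   1.    ]]), 'camera_from_world': array([[-8.6030000e-01,  5.0980000e-01,  7.2000000e-03,  4.4126660e+02],
       [-2.7640000e-01, -4.7830000e-01,  8.3360000e-01,  6.7328400e+01],
       [ 4.2840000e-01,  7.1510000e-01,  5.5230000e-01, -1.3041959e+03],
       [ 0.0000000e+00,  0.0000000e+00,  0.0000000e+00,  1.0000000e+00]
[... 181 characters left out ...]
9.9950000e-01,  2.2800000e-02,  3.4210300e+01],
       [ 9.9130000e-01, -1.7000000e-02,  1.3020000e-01, -5.6037770e+02],
       [-1.2980000e-01,  2.5200000e-02,  9.9120000e-01, -1.0604901e+03],
       [ 0.0000000e+00,  0.0000000e+00,  0.0000000e+00,  1.0000000e+00]])}
wrist {'mtx': array([[293.1302,   0.    , 279.5081],
       [  0.    , 293.1302, 208.9314],
       [  0.    ,   0.    ,   1.    ]]), 'camera_from_world': array([[ 3.372000e-01, -9.414000e-01, -6.000000e-04, -5.741498e+02],
       [ 9.087000e-01,  3.257000e-01, -2.613000e-01,  2.950440e+01],
       [ 2.462000e-01,  8.760000e-02,  9.653000e-01, -3.901038e+02],
       [ 0.000000e+00,  0.000000e+00,  0.000000e+00,  1.000000e+00]])}
```

View pics/top0.png

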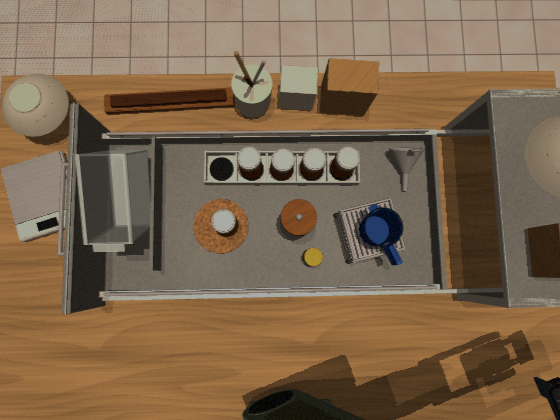

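View pics/scene0.png

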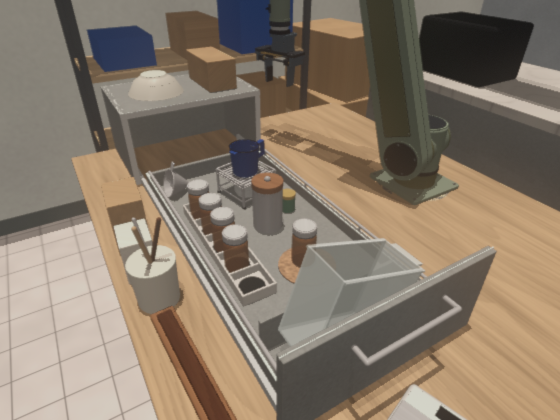

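View pics/wrist0.png

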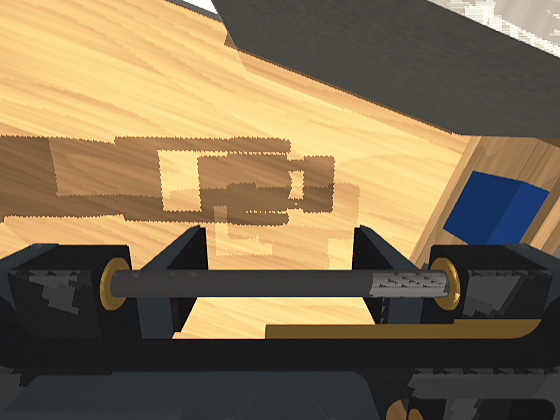

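The top view shows the stray jar on the mat (~(224,222)), the empty rack place on the far left (221,168), the canister (298,217) in the middle, the tin at (313,257), and the stand on the right (372,231). The cup's handle points to about (396,257).

```bash
cat > h.py <<'E'
import numpy as np,cv2
def load(n):
    im=cv2.imread(f"pics/{n}.png"); d=np.load(f"pics/{n}.npy"); c=np.load(f"pics/{n}_cal.npz"); return im,d,c["mtx"],c["cfw"]
def cloud(d,K,T):
    v,u=np.indices(d.shape).astype(float)
    P=np.stack([(u-K[0,2])/K[0,0]*d,-(v-K[1,2])/K[1,1]*d,-d,np.ones_like(d)],-1)
    W=P@np.linalg.inv(T).T
    W[d<=0]=np.nan
    return W[...,:3]
def circ(p):
    A=np.c_[2*p,np.ones(len(p))]; s=np.linalg.lstsq(A,(p**2).sum(1),rcond=None)[0]
    return s[:2],np.sqrt(s[2]+s[0]**2+s[1]**2)
E
python3 - <<'E'
from h import *
im,d,K,T=load("top0"); W=cloud(d,K,T); hsv=cv2.cvtColor(im,cv2.COLOR_BGR2HSV)
for n,(u,v) in dict(mat=(205,235),jarcap=(224,221),free=(221,168),j1=(249,157),j2=(282,159),j3=(314,159),j4=(347,158),canister=(300,216),tin=(313,257),cupin=(378,230),handle=(396,257),floor=(250,270),binlip=(105,246)).items(): print(n,W[v,u].round(1))
def reg(name,m):
    p=W[m]; mn=np.nanmin(p,0);mx=np.nanmax(p,0); print(name,m.sum(),((mn+mx)/2).round(1),(mx-mn).round(1),np.nanmedian(p[:,2]).round(1)); return p
h,s,v=[hsv[...,i].astype(int) for i in range(3)]
box=lambda a,b,c,e:(np.indices(d.shape)[1]>=a)&(np.indices(d.shape)[1]<=b)&(np.indices(d.shape)[0]>=c)&(np.indices(d.shape)[0]<=e)
z=W[...,2]
m=box(190,255,195,255)&(h<20)&(s>90)&(z>8)&(z<20); p=reg("mat",m)
hull=cv2.convexHull(p[:,:2].astype(np.float32))[:,0]; print(circ(hull))
m=box(190,255,195,255)&(z>108)&(z<128); p=reg("jarcap",m);hull=cv2.convexHull(p[:,:2].astype(np.float32))[:,0]; print(circ(hull))
m=box(209,234,156,180)&(v<50)&(z<40); p=reg("free",m);hull=cv2.convexHull(p[:,:2].astype(np.float32))[:,0]; print(circ(hull))
for b in [(235,265),(268,297),(300,328),(332,362)]:
  m=box(b[0],b[1],140,172)&(z>108); p=reg("rackjar",m)
m=box(190,375,145,190)&(z>25)&(z<48)&(s<60)&(v>120); reg("rackwall",m)
m=box(340,410,200,270)&(h>100)&(h<125)&(s>120); p=reg("cupblue",m)
r=m&(z>155); p=reg("rim",r); print(p[:,2].max());hull=cv2.convexHull(p[:,:2].astype(np.float32))[:,0]; print(circ(hull))
m2=m&box(385,405,244,270);p=reg("hnd",m2); q=p[(p[:,2]>140)]; print(q.round(0)[::6])
m=box(270,325,190,270)&(z>130); reg("can",m)
m=box(300,330,245,270)&(z>50)&(z<90); reg("tin",m)
m=box(330,412,195,268)&(z>70)&(z<110)&(s<90); reg("stand",m)
m=box(155,165,130,275)&(z>90)&(z<120);reg("divider",m)
m=box(100,440,285,300)&(z>60)&(z<120);reg("nearrail",m)
m=box(70,155,140,255)&(z>120)&(z<300);reg("bin",m)
print(z[150:175:4,209:362:8].round(0))
E
```

```text
mat [511.8 207.2  15.2]
jarcap [534.5 148.9 120.5]
free [684.5 166.2  15.8]
j1 [684.6  89.6 121.4]
j2 [679.1  12.2 119.9]
j3 [678.2 -63.4 119.3]
j4 [ 679.8 -141.9  118. ]
canister [537.7 -23.2 163.8]
tin [449.6 -59.5  66. ]
cupin [ 510.7 -216.4   81.8]
handle [ 443.6 -236.5  148.9]
floor [421.7  94.9   8.2]
binlip [477.7 393.4 189.6]
mat 1774 [535.1 168.4  14.1] [138.7 140.3  11.5] 14.4
(array([535.87039231, 168.52121264]), np.float64(69.80052659026008))
jarcap 463 [535.1 150.2 118.3] [55.6 53.3 15.4] 120.1
(array([535.45836668, 150.57895589]), np.float64(27.56214610163914))
free 409 [682.4 166.6  13.4] [59.3 57.1 15.2] 14.6
(array([683.21490907, 166.34177053]), np.float64(29.350535364220086))
rackjar 447 [684.3  91.  116.7] [56.5 54.5 17. ] 119.1
rackjar 448 [678.8  10.7 116.3] [55.9 54.6 16.5] 119.1
rackjar 444 [678.9 -64.7 115.9] [54.8 54.9 15.8] 119.1
rackjar 444 [ 681.4 -145.3  116.3] [56.5 57.6 16.4] 118.7
rackwall 667 [680.6   9.9  36.8] [ 87.5 394.6  19.8] 38.8
cupblue 1518 [ 495.1 -205.3  122.7] [134.4  84.3  95.2] 111.4
rim 277 [ 498.5 -205.3  162.7] [127.8  84.3  15.2] 164
[... 991 characters left out ...]
.   8.   7. 119. 119.  10.  10. 120.
  120.  12.  10. 117. 121.   8.]
 [ 23.  15.  17.  23. 120. 118. 117.  22. 120. 117. 118.  33. 121. 120.
  122.  24. 118. 121. 120.   8.]
 [ 15.  14.  15.  13. 122. 124. 120.  17. 118. 116. 116.  37. 121. 121.
  122.  16. 118. 123. 117.   7.]
 [ 14.  15.  14.  15. 120. 122. 122.   8. 117. 117. 115.  33. 121. 120.
  120.  13. 110. 124. 122.  12.]
 [ 15.  13.  17.  12. 119. 116. 114.  12. 113. 120. 118.  36. 116. 120.
  118.  12.  92. 118. 117.   9.]
 [ 10.  14.  13.  15.  72. 110.  82.  17.  81. 121. 106.  36.  88. 119.
   89.  14.  73. 108.  85.   7.]
 [ 18.  11.  12.  16.  15.  68.  42.  16.  42.  85.  61.  36.  51.  79.
   14.  13.  45.  65.  16.   7.]]
```

```bash
cat >> h.py <<'E'
from scipy.spatial.transform import Rotation as Ro
def Rof(rpy): return Ro.from_euler('xyz',rpy,degrees=True)
def down(jaz):  # tool x down, tool z at azimuth jaz(deg)
    a=np.radians(jaz); x=np.array([0,0,-1.]); z=np.array([np.cos(a),np.sin(a),0]); y=np.cross(z,x)
    return Ro.from_matrix(np.c_[x,y,z])
def row(p,jaz=None):
    from workcell import env
    s=env.state(); R=Rof(s["ee_rot"]); p0=s["ee_pos"]
    sh=R.inv().apply(np.array(p)-p0)/100
    t=(R.inv()*down(jaz)).as_rotvec()/(2*np.pi) if jaz is not None else np.zeros(3)
    m=R.as_matrix(); print("at",p0.round(1),"jawaz",np.degrees(np.arctan2(m[1,2],m[0,2])).round(2),"q",s["qpos"].round(1),"row",sh.round(3),t.round(4))
E
python3 - <<'E'
from h import *
print(Rof([-179.31007643,89.89416573,110.44636488]).as_matrix().round(3))
row([260,-400,300],0); row([260,-400,300],180);row([260,-400,300])
E
```

```text
[[-0.001  0.941  0.338]
 [ 0.002  0.338 -0.941]
 [-1.    -0.    -0.002]]
at [ 194.2 -540.8  176.3] jawaz -70.24 q [-71.4  18.3  89.7  -0.   72.   -1.1] row [-1.235  1.095 -1.104] [-1.951e-01 -2.000e-04 -1.000e-04]
at [ 194.2 -540.8  176.3] jawaz -70.24 q [-71.4  18.3  89.7  -0.   72.   -1.1] row [-1.235  1.095 -1.104] [ 3.049e-01 -1.000e-04  2.000e-04]
at [ 194.2 -540.8  176.3] jawaz -70.24 q [-71.4  18.3  89.7  -0.   72.   -1.1] row [-1.235  1.095 -1.104] [0. 0. 0.]
```

send_rows([
  [[-0.5, 0, -0.5, 0, 0, 0], [-1, 0, -1, 0, 0, 0], [-1, 0, -1, -0.02, 0, 0], [-1, 0.5, -1, -0.05, 0, 0], [-1, 1, -1, -0.08, 0, 0], [-1, 1, -1, -0.11, 0, 0], [-1, 1, -1, -0.14, 0, 0], [-1, 1, -1, -0.17, 0, 0], [-1, 1, -1, -0.195, 0, 0]],
], jaw=-1, force=30)

```text
time_s: 1.27
ee_pos: [254.6, -413.0, 276.6]
ee_rot: [123.6, 90.0, 123.9]
force: [-0.1, -0.4, 0.5]
gripper_width: 91.4
```

```bash
python3 - <<'E'
from h import *
row([535.4,150.5,300],0)
E
```

```text
at [ 254.6 -413.   276.6] jawaz 0.28 q [-59.7   7.3  90.   -0.   82.7 -60. ] row [-0.232  5.621  2.835] [ 0.0008 -0.0001 -0.0001]
```

send_rows([
  [[-0.3, 0.5, 0.35, 0, 0, 0], [-0.3, 1, 0.7, 0, 0, 0]],
])

```text
time_s: 1.52
ee_pos: [323.7, -316.2, 308.1]
ee_rot: [-42.2, 89.8, -42.4]
force: [1.3, 0.3, -0.6]
gripper_width: 91.2
```

send_rows([
  [[0, 0.5, 0.35, 0, 0, 0], [0, 1, 0.7, 0, 0, 0], [0, 1, 0.7, 0, 0, 0]],
])

```text
time_s: 1.9
ee_pos: [394.4, -213.0, 306.6]
ee_rot: [87.0, 89.9, 87.3]
force: [-0.7, -1.1, -0.2]
gripper_width: 91.4
```

```bash
python3 - <<'E'
from h import *
from workcell import env
row([535.4,150.5,300],0)
c=env.get_calibration("wrist");np.savez("pics/wrist1_cal.npz",mtx=c["mtx"],cfw=c["camera_from_world"])
im,d=env.grab_frame("wrist"); cv2.imwrite("pics/wrist1.png",im[:,:,::-1]); np.save("pics/wrist1.npy",d)
T=c["camera_from_world"]; print(np.linalg.inv(T).round(2))
E
```

```text
at [ 394.4 -213.   306.6] jawaz 0.36 q [-29.9   3.3  90.4   0.1  86.4 -30.2] row [0.07  3.626 1.433] [ 0.001   0.     -0.0002]
[[ 1.0000e+00 -1.0000e-02 -0.0000e+00  3.9330e+02]
 [ 1.0000e-02  9.7000e-01  2.6000e-01 -1.3948e+02]
 [-0.0000e+00 -2.6000e-01  9.7000e-01  5.1427e+02]
 [ 0.0000e+00  0.0000e+00  0.0000e+00  1.0000e+00]]
```

View pics/wrist1.png

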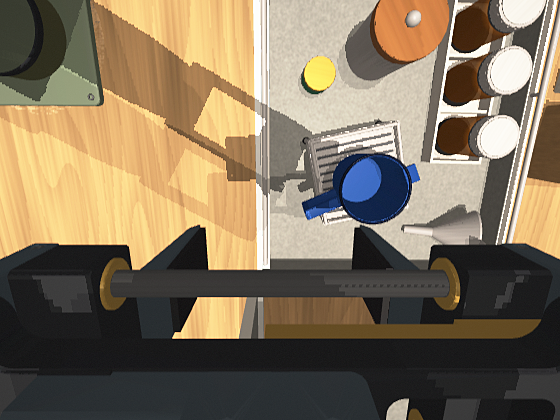

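The wrist view shows the cup on the stand, with its rim centred near (375,188), the handle end at (308,212) and the lip at (416,172).

```bash
cat > cup.py <<'E'
from h import *
import sys
def cup(name,uv,zb,half=90):
    im,d,K,T=load(name); W=cloud(d,K,T); hsv=cv2.cvtColor(im,cv2.COLOR_BGR2HSV)
    h,s,v=[hsv[...,i].astype(int) for i in range(3)]
    V,U=np.indices(d.shape)
    m=(abs(U-uv[0])<half)&(abs(V-uv[1])<half)&(h>100)&(h<128)&(s>100)&(W[...,2]>zb+15)
    Ti=np.linalg.inv(T); cam=Ti[:3,3]
    def onplane(u,v,z):
        r=np.stack([(u-K[0,2])/K[0,0],-(v-K[1,2])/K[1,1],-np.ones_like(u,float)],-1)@Ti[:3,:3].T
        return cam+r*((z-cam[2])/r[...,2])[...,None]
    z=W[...,2]; 
    rim=m&(abs(z-(zb+85))<5)
    print("rim n",rim.sum())
    # silhouette outline projected to rim plane
    cs,_=cv2.findContours(m.astype(np.uint8),cv2.RETR_EXTERNAL,cv2.CHAIN_APPROX_NONE)
    c=max(cs,key=cv2.contourArea)[:,0].astype(float)
    P=onplane(c[:,0],c[:,1],zb+85)[:,:2]
    # RANSAC circle r=43
    rng=np.random.default_rng(0); best=(0,None)
    for _ in range(3000):
        q=P[rng.choice(len(P),3,False)]
        try: o,r=circ(q)
        except Exception: continue
        if abs(r-43)>3: continue
        n=(abs(np.hypot(*(P-o).T)-r)<1).sum()
        if n>best[0]: best=(n,o,r)
    n,o,r=best; inl=P[abs(np.hypot(*(P-o).T)-r)<1.5]; o,r=circ(inl); print("rim circle",o.round(1),r.round(1),n,len(P))
    # handle top pixels
    Pt=onplane(U[m].astype(float),V[m].astype(float),zb+74)[:,:2]; zz=z[m]
    q=Pt[(np.hypot(*(Pt-o).T)>52)&(abs(zz-(zb+74))<8)]; rr=np.hypot(*(q-o).T); print("far pts",len(q),rr.max().round(1))
    A=[];
    for k in np.arange(52,92,5):
        e=q[(rr>=k)&(rr<k+5)]
        if len(e)>3: print(k,e.mean(0).round(1),np.degrees(np.arctan2(*(e.mean(0)-o)[::-1])).round(1),len(e))
    return o
if __name__=="__main__": cup(sys.argv[1],(float(sys.argv[2]),float(sys.argv[3])),float(sys.argv[4]))
E
python3 cup.py wrist1 365 190 80; python3 cup.py top0 381 230 80
```

```text
rim n 854
rim circle [ 508.8 -208.5] 42.7 126 313
far pts 332 89.4
52 [ 458.6 -229.4] -157.4 45
57 [ 454.  -231.5] -157.2 44
62 [ 449.5 -233.4] -157.2 44
67 [ 444.9 -235.5] -157.1 42
72 [ 440.5 -237.6] -157.0 45
77 [ 435.9 -239.8] -156.8 44
82 [ 431.1 -241.7] -156.9 46
87 [ 427.7 -243. ] -157.0 22
rim n 226
rim circle [ 510.9 -205.9] 41.5 52 167
far pts 105 89.2
52 [ 468.3 -224.8] -156.0 14
57 [ 456.5 -229.7] -156.4 14
62 [ 451.6 -231.6] -156.5 15
67 [ 446.9 -233.5] -156.7 13
72 [ 442.4 -235.5] -156.6 13
77 [ 438.2 -237.9] -156.2 14
82 [ 433.7 -239.9] -156.2 14
87 [ 430.4 -241.8] -155.9 8
```

send_rows([
  [[0, 0.5, 0.2, 0, 0, 0], [0, 1, 0.4, 0, 0, 0]],
])

```text
time_s: 2.2
ee_pos: [432.7, -117.0, 306.6]
ee_rot: [-115.4, 90.0, -115.6]
force: [0.2, 0.3, 0.3]
gripper_width: 91.1
```

send_rows([
  [[0, 0.5, 0.2, 0, 0, 0], [0, 1, 0.4, 0, 0, 0]],
])

```text
time_s: 2.45
ee_pos: [473.2, -16.6, 306.7]
ee_rot: [-87.5, 89.9, -87.7]
force: [1.3, -0.3, -0.1]
gripper_width: 91.2
```

send_rows([
  [[0, 0.5, 0.2, 0, 0, 0], [0, 1, 0.4, 0, 0, 0], [0, 1, 0.4, 0, 0, 0]],
])

```text
time_s: 2.82
ee_pos: [513.9, 84.6, 305.8]
ee_rot: [-170.7, 89.9, -170.6]
force: [-0.1, 0.2, -0.3]
gripper_width: 91.0
```

```bash
python3 - <<'E'
from h import *
from workcell import env
row([535.4,150.5,300],0)
c=env.get_calibration("wrist");np.savez("pics/wrist2_cal.npz",mtx=c["mtx"],cfw=c["camera_from_world"])
im,d=env.grab_frame("wrist"); cv2.imwrite("pics/wrist2.png",im[:,:,::-1]); np.save("pics/wrist2.npy",d)
E
```

```text
at [513.9  84.6 305.8] jawaz 0.08 q [ 8.1 10.3 82.3 -0.  87.5  8. ] row [0.057 0.659 0.216] [ 0.0002 -0.0002  0.    ]
```

View pics/wrist2.png

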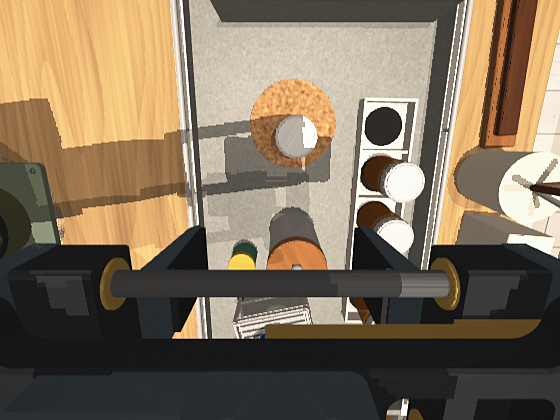

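This view shows the jar cap at (296,135), the mat at (293,122) and the black pad at (383,126).

```bash
python3 - <<'E'
from h import *
im,d,K,T=load("wrist2"); W=cloud(d,K,T); hsv=cv2.cvtColor(im,cv2.COLOR_BGR2HSV)
h,s,v=[hsv[...,i].astype(int) for i in range(3)]; z=W[...,2]; V,U=np.indices(d.shape)
def f(n,m):
    p=W[m][:,:2]; hull=cv2.convexHull(p.astype(np.float32))[:,0]; mn,mx=p.min(0),p.max(0)
    print(n,m.sum(),circ(hull),((mn+mx)/2).round(1),(mx-mn).round(1),np.median(W[m][:,2]).round(1))
f("cap",(U>260)&(U<330)&(V>100)&(V<170)&(z>112)&(z<128))
f("mat",(U>240)&(U<345)&(V>70)&(V<175)&(h<20)&(s>80)&(z>9)&(z<22))
f("pad",(U>360)&(U<406)&(V>103)&(V<150)&(v<45)&(z<35))
f("rack",(U>350)&(U<420)&(V>90)&(V<150)&(z>36)&(z<50)&(s<50))
E
```

```text
cap 1456 (array([534.23475628, 150.06165646]), np.float64(27.804107276003403)) [534.6 150.2] [55.1 54.7] 120.1
mat 4368 (array([533.87472222, 165.97299099]), np.float64(69.75958610122176)) [534.1 165.6] [140.4 138.9] 14.7
pad 340 (array([681.63180295, 163.61160389]), np.float64(29.746813988000543)) [682.2 164.1] [59.7 58.4] 14.5
rack 466 (array([680.32791887, 166.88264628]), np.float64(53.61036395757611)) [681.7 167.2] [84.5 77.6] 39.6
```

send_rows([
  [[0, 0.35, 0.1, 0, 0, 0], [0.2, 0.66, 0.21, 0, 0, 0], [0.6, 0.66, 0.21, 0, 0, 0], [1, 0.66, 0.21, 0, 0, 0], [1, 0.66, 0.21, 0, 0, 0], [1, 0.66, 0.21, 0, 0, 0]],
])

```text
time_s: 3.62
ee_pos: [535.2, 148.3, 208.6]
ee_rot: [5.1, 89.8, 4.9]
force: [0.4, -0.1, 1.5]
gripper_width: 91.4
```

```bash
python3 - <<'E'
from h import *
row([534.5,150.2,61],0)
E
```

```text
at [535.2 148.3 208.6] jawaz -0.16 q [14.3 15.4 89.2 -0.  75.2 14.5] row [ 1.476  0.018 -0.011] [-0.0004  0.0004 -0.    ]
```

send_rows([
  [[0.3, 0.01, 0, 0, 0, 0], [0.6, 0.01, 0, 0, 0, 0], [0.8, 0.01, 0, 0, 0, 0]],
])

```text
time_s: 4.0
ee_pos: [535.4, 150.2, 128.0]
ee_rot: [9.3, 89.8, 9.2]
force: [0.4, 0.5, 0.6]
gripper_width: 91.1
```

send_rows([
  [[0.2, 0, 0, 0, 0, 0], [0.4, 0, 0, 0, 0, 0], [0.6, 0, 0, 0, 0, 0], [0.68, 0, 0, 0, 0, 0], [0.68, 0, 0, 0, 0, 0], [0.68, 0, 0, 0, 0, 0]],
])

```text
time_s: 4.75
ee_pos: [535.2, 150.8, 60.1]
ee_rot: [12.1, 89.9, 12.0]
force: [-0.9, -0.1, 0.3]
gripper_width: 91.4
```

```bash
python3 - <<'E'
from h import *
from workcell import env
row([534.5,150.2,61],0); print(env.state()["force"])
im,d=env.grab_frame("scene"); cv2.imwrite("pics/scene1.png",im[:,:,::-1])
im,d=env.grab_frame("wrist"); cv2.imwrite("pics/wrist3.png",im[:,:,::-1])
E
```

```text
at [535.2 150.8  60.1] jawaz -0.05 q [ 14.6  22.3 101.9  -0.   55.7  14.6] row [-0.009 -0.006 -0.007] [-0.0001  0.0004 -0.0001]
[-0.88416825 -0.14789155  0.28501876]
```

View pics/scene1.png

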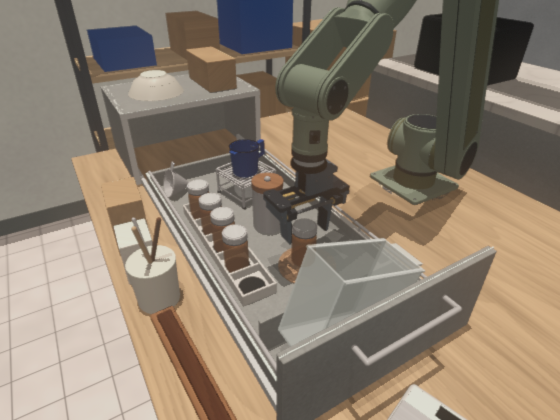

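View pics/wrist3.png

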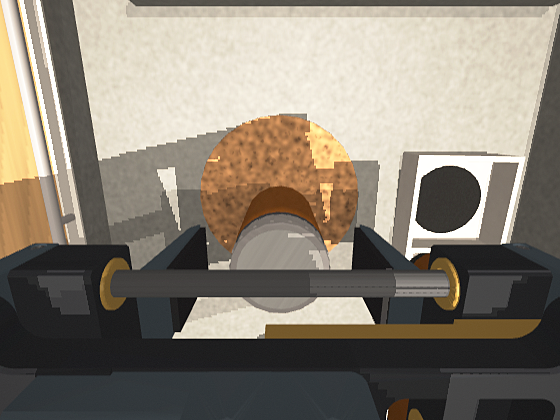

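The jar sits between the fingers and is centred at about (280,250), so I'll close on it.

send_rows([
  [[0, 0, 0, 0, 0, 0], [0, 0, 0, 0, 0, 0], [0, 0, 0, 0, 0, 0], [0, 0, 0, 0, 0, 0], [0, 0, 0, 0, 0, 0], [0, 0, 0, 0, 0, 0], [0, 0, 0, 0, 0, 0], [0, 0, 0, 0, 0, 0]],
], jaw=1, force=30)

```text
time_s: 5.85
ee_pos: [534.3, 150.7, 58.8]
ee_rot: [-5.2, 90.0, -5.3]
force: [1.0, -0.5, 0.1]
gripper_width: 55.5
```

send_rows([
  [[-0.05, 0, 0, 0, 0, 0], [-0.15, 0, 0, 0, 0, 0], [-0.35, 0, 0, 0, 0, 0], [-0.55, 0, 0, 0, 0, 0], [-0.75, 0, 0, 0, 0, 0], [-0.75, 0, 0, 0, 0, 0]],
])

```text
time_s: 6.6
ee_pos: [535.2, 151.0, 135.6]
ee_rot: [14.1, 89.8, 14.1]
force: [-0.1, -0.1, -3.7]
gripper_width: 55.4
```

```bash
python3 - <<'E'
from h import *
row([682,165.5,136],0)
E
```

```text
at [535.2 151.  135.6] jawaz -0.04 q [14.6 18.2 96.1 -0.  65.5 14.6] row [0.002 0.146 1.468] [-0.0001  0.0006 -0.0001]
```

send_rows([
  [[0, 0.02, 0.2, 0, 0, 0], [0, 0.08, 0.5, 0, 0, 0], [0, 0.1, 0.8, 0, 0, 0], [0, 0.1, 0.9, 0, 0, 0]],
])

```text
time_s: 7.1
ee_pos: [624.7, 160.5, 132.2]
ee_rot: [-162.7, 89.9, -162.8]
force: [-1.0, -0.4, -3.1]
gripper_width: 55.5
```

send_rows([
  [[0, 0.03, 0.2, 0, 0, 0], [0, 0.05, 0.4, 0, 0, 0], [0, 0.05, 0.57, 0, 0, 0], [0, 0.05, 0.57, 0, 0, 0], [0, 0.05, 0.57, 0, 0, 0]],
])

```text
time_s: 7.72
ee_pos: [679.6, 165.4, 133.1]
ee_rot: [-168.8, 89.8, -168.9]
force: [-0.3, -0.2, -3.0]
gripper_width: 55.5
```

```bash
python3 - <<'E'
from h import *
from workcell import env
row([682,165.5,60],0)
for n in ["wrist","top"]:
    c=env.get_calibration(n);np.savez(f"pics/{n}4_cal.npz",mtx=c["mtx"],cfw=c["camera_from_world"])
    im,d=env.grab_frame(n); cv2.imwrite(f"pics/{n}4.png",im[:,:,::-1]); np.save(f"pics/{n}4.npy",d)
E
```

```text
at [679.6 165.4 133.1] jawaz -0.04 q [12.7 31.2 75.   0.  74.  12.8] row [0.731 0.002 0.026] [-0.0001 -0.0004  0.0001]
```

View pics/wrist4.png

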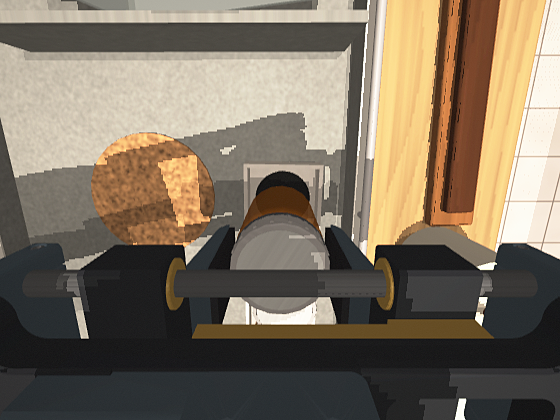

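View pics/top4.png

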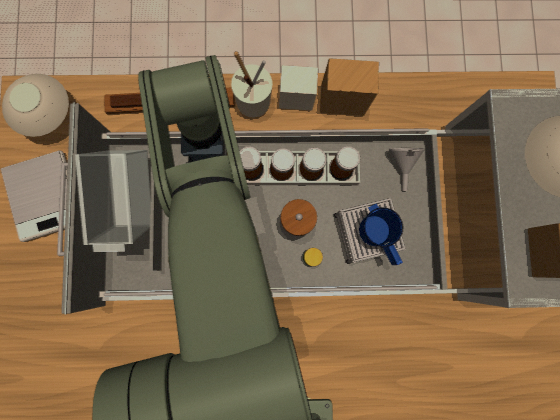

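send_rows([
  [[0.15, 0, 0.02, 0, 0, 0], [0.3, 0, 0.02, 0, 0, 0], [0.45, 0, 0.02, 0, 0, 0], [0.55, 0, 0.02, 0, 0, 0], [0.63, 0, 0.02, 0, 0, 0], [0.67, 0, 0.02, 0, 0, 0], [0.69, 0, 0.02, 0, 0, 0], [0.7, 0, 0.02, 0, 0, 0], [0.7, 0, 0.02, 0, 0, 0]],
])

```text
time_s: 8.95
ee_pos: [683.3, 165.5, 64.1]
ee_rot: [3.3, 90.0, 3.2]
force: [0.4, -0.3, -3.0]
gripper_width: 55.0
```

```bash
python3 - <<'E'
from h import *
from workcell import env
row([682,165.5,58],0); print(env.state()["force"])
E
```

```text
at [683.3 165.5  64.1] jawaz -0.05 q [12.7 34.2 79.9 -0.  65.9 12.7] row [ 0.061 -0.    -0.013] [-0.0001  0.0001 -0.    ]
[ 0.40785681 -0.31410411 -3.00211706]
```

send_rows([
  [[0.01, 0, 0, 0, 0, 0], [0.02, 0, 0, 0, 0, 0], [0.03, 0, 0, 0, 0, 0], [0.04, 0, 0, 0, 0, 0], [0.05, 0, 0, 0, 0, 0], [0.05, 0, 0, 0, 0, 0]],
])

```text
time_s: 9.7
ee_pos: [683.0, 165.5, 58.6]
ee_rot: [-151.9, 90.0, -151.9]
force: [0.6, -0.2, -3.8]
gripper_width: 55.0
```

send_rows([
  [[0.01, 0, 0, 0, 0, 0], [0.015, 0, 0, 0, 0, 0], [0.015, 0, 0, 0, 0, 0]],
])

```text
time_s: 10.07
ee_pos: [683.3, 165.6, 57.8]
ee_rot: [10.8, 90.0, 10.8]
force: [-0.9, -0.4, 0.7]
gripper_width: 55.3
```

send_rows([
  [[0, 0, 0, 0, 0, 0], [0, 0, 0, 0, 0, 0], [0, 0, 0, 0, 0, 0], [0, 0, 0, 0, 0, 0], [0, 0, 0, 0, 0, 0]],
], jaw=-0.65)

```text
time_s: 10.7
ee_pos: [683.1, 165.5, 57.3]
ee_rot: [-33.2, 90.0, -33.3]
force: [-0.2, 0.3, -0.7]
gripper_width: 75.0
```

send_rows([
  [[-0.2, 0, 0, 0, 0, 0], [-0.5, 0, 0, 0, 0, 0], [-1, 0, 0, 0, 0, 0]],
])

```text
time_s: 11.08
ee_pos: [681.9, 165.2, 156.2]
ee_rot: [-165.5, 89.7, -165.5]
force: [0.7, 0.3, 0.2]
gripper_width: 75.3
```

send_rows([
  [[-0.5, 0, 0, 0, 0, 0], [-1, 0, -0.2, 0, 0, 0], [-1, 0, -0.7, 0, 0, 0], [-1, -0.5, -1, 0, 0, 0], [-1, -0.5, -1, 0, 0, 0]],
])

```text
time_s: 11.7
ee_pos: [580.9, 113.4, 258.4]
ee_rot: [-75.0, 89.9, -75.2]
force: [-0.2, 0.7, 0.1]
gripper_width: 75.2
```

```bash
python3 - <<'E'
from h import *
from workcell import env
row([440,-237.5,300],-67)
row([440,-237.5,300],113)
for n in ["wrist","top","scene"]:
    c=env.get_calibration(n);np.savez(f"pics/{n}5_cal.npz",mtx=c["mtx"],cfw=c["camera_from_world"])
    im,d=env.grab_frame(n); cv2.imwrite(f"pics/{n}5.png",im[:,:,::-1]); np.save(f"pics/{n}5.npy",d)
E
```

```text
at [580.9 113.4 258.4] jawaz -0.18 q [10.  17.7 78.8 -0.1 83.4 10.1] row [-0.413 -3.514 -1.398] [1.856e-01 1.000e-04 1.000e-04]
at [580.9 113.4 258.4] jawaz -0.18 q [10.  17.7 78.8 -0.1 83.4 10.1] row [-0.413 -3.514 -1.398] [-3.144e-01 -1.000e-04  1.000e-04]
```

View pics/wrist5.png

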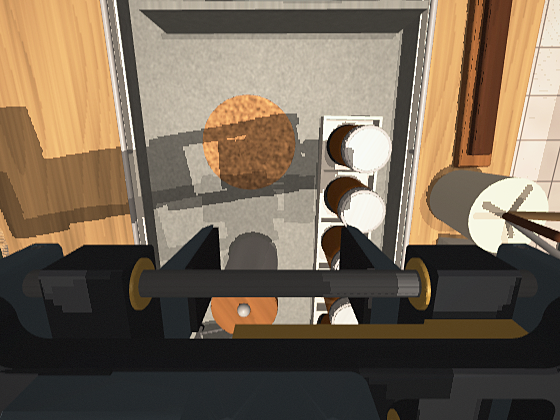

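View pics/scene5.png

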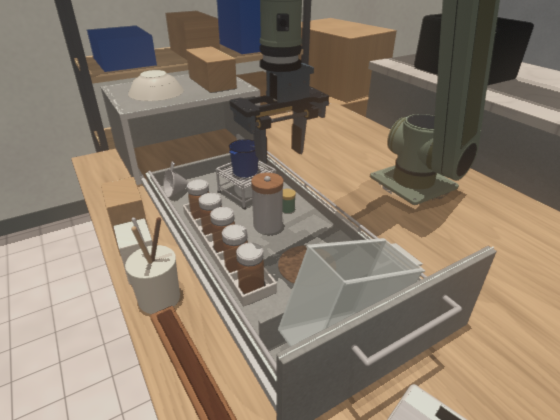

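send_rows([
  [[-0.4, -0.5, -0.2, 0, 0, 0], [-0.4, -1, -0.4, 0, 0, 0]],
], jaw=-0.6)

```text
time_s: 12.1
ee_pos: [545.3, 15.8, 299.3]
ee_rot: [0.7, 89.7, 0.8]
force: [1.0, -0.2, 0.2]
gripper_width: 73.1
```

send_rows([
  [[0, -0.5, -0.2, 0, 0, 0], [0, -1, -0.4, 0, 0, 0]],
])

```text
time_s: 12.35
ee_pos: [503.6, -85.3, 297.1]
ee_rot: [2.8, 90.0, 2.8]
force: [0.5, -0.4, 0.2]
gripper_width: 72.9
```

send_rows([
  [[0, -0.5, -0.2, 0.025, 0, 0], [0, -1, -0.4, 0.05, 0, 0], [0, -1, -0.4, 0.08, 0, 0], [0, -1, -0.4, 0.11, 0, 0], [0, -1, -0.4, 0.14, 0, 0], [0, -1, -0.4, 0.17, 0, 0], [0, -1, -0.4, 0.186, 0, 0], [0, -1, -0.4, 0.186, 0, 0]],
])

```text
time_s: 13.35
ee_pos: [464.0, -184.2, 297.0]
ee_rot: [-179.1, 90.0, 114.0]
force: [-0.5, -0.1, -0.0]
gripper_width: 72.8
```

```bash
python3 - <<'E'
from h import *
from workcell import env
row([440,-237.5,300],-67)
for n in ["wrist"]:
    c=env.get_calibration(n);np.savez(f"pics/{n}6_cal.npz",mtx=c["mtx"],cfw=c["camera_from_world"])
    im,d=env.grab_frame(n); cv2.imwrite(f"pics/{n}6.png",im[:,:,::-1]); np.save(f"pics/{n}6.npy",d)
im,d,K,T=load("wrist5"); W=cloud(d,K,T); hsv=cv2.cvtColor(im,cv2.COLOR_BGR2HSV)
h,s,v=[hsv[...,i].astype(int) for i in range(3)]; z=W[...,2]; V,U=np.indices(d.shape)
def f(n,m):
    p=W[m][:,:2]; hull=cv2.convexHull(p.astype(np.float32))[:,0]; mn,mx=p.min(0),p.max(0)
    print(n,m.sum(),circ(hull),((mn+mx)/2).round(1),(mx-mn).round(1),np.median(W[m][:,2]).round(1))
f("mat",(U>190)&(U<305)&(V>85)&(V<200)&(h<20)&(s>80)&(z>9)&(z<22))
f("strayjar cap",(U>320)&(U<400)&(V>110)&(V<175)&(z>112)&(z<128))
E
```

```text
at [ 464.  -184.2  297. ] jawaz -66.89 q [-23.    8.3  86.    0.   85.7  43.9] row [-0.03  -0.43   0.396] [ 0.0003 -0.      0.    ]
mat 6860 (array([533.51280951, 165.92993237]), np.float64(70.01211759161497)) [533.4 165.6] [141.2 139.3] 14.7
strayjar cap 1858 (array([682.71368361, 164.73605797]), np.float64(28.205683765007645)) [683.  164.8] [56.9 55.8] 119.1
```

View pics/wrist6.png

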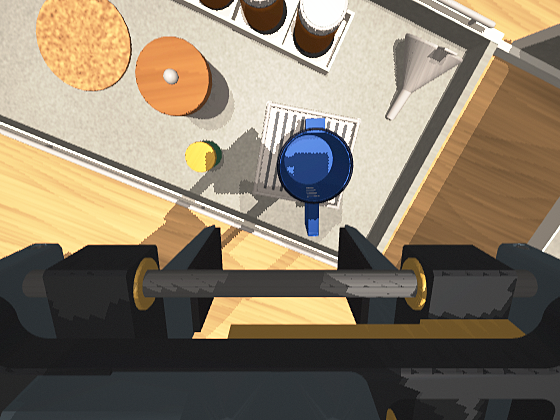

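The jar's cap is over the pad, within about 1 mm. In this view the cup's rim is at (316,162) and the handle points down the image to (313,235).

```bash
python3 cup.py wrist6 316 180 80
```

```text
rim n 939
rim circle [ 508.5 -208.8] 42.5 185 391
far pts 328 87.8
52 [ 459.  -230.4] -156.4 47
57 [ 454.4 -232.5] -156.4 48
62 [ 449.8 -234.8] -156.1 46
67 [ 444.9 -237.1] -156.1 47
72 [ 440.1 -238.8] -156.3 46
77 [ 436.1 -241.3] -155.8 38
82 [ 431.8 -243.3] -155.8 46
87 [ 428.6 -244.4] -156.0 10
```

```bash
python3 - <<'E'
from h import *
row([439,-238.9,200],-66.4)
E
```

```text
at [ 463.8 -184.1  297. ] jawaz -66.86 q [-23.    8.3  86.    0.   85.7  43.9] row [ 0.97  -0.443  0.406] [-0.0013 -0.      0.    ]
```

send_rows([
  [[0, -0.22, 0.2, -0.001, 0, 0], [0.1, -0.44, 0.4, -0.001, 0, 0], [0.4, -0.44, 0.405, -0.001, 0, 0], [0.8, -0.44, 0.405, -0.001, 0, 0], [0.97, -0.44, 0.405, -0.001, 0, 0], [0.97, -0.44, 0.405, -0.001, 0, 0], [0.97, -0.44, 0.405, -0.001, 0, 0]],
])

```text
time_s: 14.28
ee_pos: [439.1, -239.1, 201.2]
ee_rot: [36.8, 89.9, -29.8]
force: [0.2, -0.4, -0.3]
gripper_width: 72.8
```

```bash
python3 - <<'E'
from h import *
from workcell import env
row([439,-238.9,121],-66.4)
for n in ["wrist"]:
    c=env.get_calibration(n);np.savez(f"pics/{n}7_cal.npz",mtx=c["mtx"],cfw=c["camera_from_world"])
    im,d=env.grab_frame(n); cv2.imwrite(f"pics/{n}7.png",im[:,:,::-1]); np.save(f"pics/{n}7.npy",d)
E
```

```text
at [ 439.1 -239.1  201.2] jawaz -66.6 q [-29.9  10.6  96.7   0.   72.6  36.7] row [ 0.802 -0.001 -0.003] [-0.0005  0.0002 -0.0002]
```

View pics/wrist7.png

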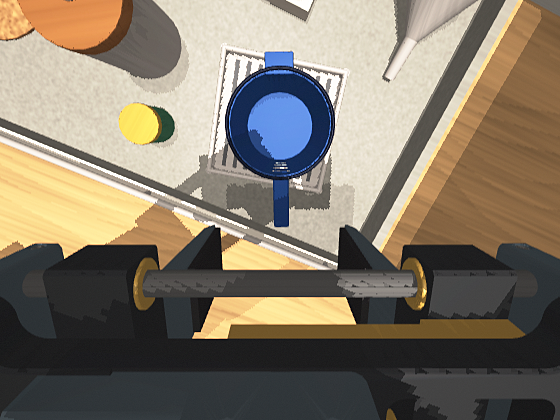

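The handle at (281,200) lies midway between the fingers. I'll descend and close.

send_rows([
  [[0.2, 0, 0, 0, 0, 0], [0.4, 0, 0, 0, 0, 0], [0.6, 0, 0, 0, 0, 0], [0.75, 0, 0, 0, 0, 0], [0.8, 0, 0, 0, 0, 0], [0.8, 0, 0, 0, 0, 0], [0.8, 0, 0, 0, 0, 0]],
])

```text
time_s: 15.2
ee_pos: [438.7, -239.1, 121.1]
ee_rot: [34.0, 89.9, -32.7]
force: [1.0, 0.4, -0.6]
gripper_width: 73.2
```

```bash
python3 - <<'E'
from h import *
from workcell import env
row([439,-238.9,121],-66.4); print(env.state()["force"])
im,d=env.grab_frame("wrist"); cv2.imwrite("pics/wrist8.png",im[:,:,::-1])
E
```

```text
at [ 438.7 -239.1  121.1] jawaz -66.64 q [-29.9  14.1 104.3  -0.   61.5  36.7] row [ 0.001  0.004 -0.001] [-0.0007  0.0002 -0.0001]
[ 0.95104322  0.42955281 -0.58807514]
```

View pics/wrist8.png

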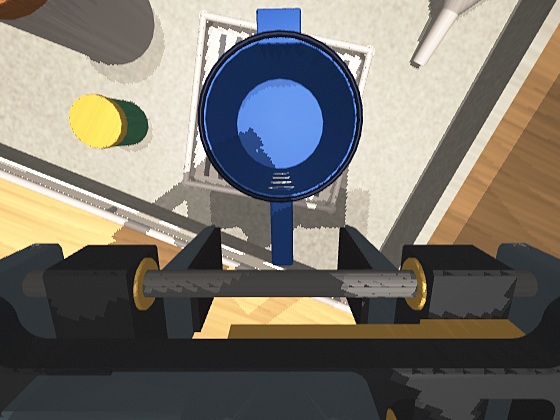

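send_rows([
  [[0, 0, 0, 0, 0, 0], [0, 0, 0, 0, 0, 0], [0, 0, 0, 0, 0, 0], [0, 0, 0, 0, 0, 0], [0, 0, 0, 0, 0, 0], [0, 0, 0, 0, 0, 0], [0, 0, 0, 0, 0, 0], [0, 0, 0, 0, 0, 0], [0, 0, 0, 0, 0, 0], [0, 0, 0, 0, 0, 0]],
], jaw=1, force=55)

```text
time_s: 16.5
ee_pos: [438.2, -238.8, 120.3]
ee_rot: [11.3, 90.0, -55.4]
force: [0.2, -0.1, -0.2]
gripper_width: 0.4
```

send_rows([
  [[-0.02, 0, 0, 0, 0, 0], [-0.05, 0, 0, 0, 0, 0], [-0.1, 0, 0, 0, 0, 0], [-0.15, 0, 0, 0, 0, 0], [-0.2, 0, 0, 0, 0, 0], [-0.25, 0, 0, 0, 0, 0], [-0.3, 0, 0, 0, 0, 0], [-0.3, 0, 0, 0, 0, 0]],
])

```text
time_s: 17.5
ee_pos: [438.4, -238.9, 150.8]
ee_rot: [32.9, 89.9, -33.8]
force: [0.1, 0.2, 0.7]
gripper_width: 0.6
```

```bash
cat > tilt.py <<'E'
from h import *
import sys
def tilt(name,uv,zmin,zmax,half=90):
    im,d,K,T=load(name); W=cloud(d,K,T); hsv=cv2.cvtColor(im,cv2.COLOR_BGR2HSV)
    h,s,v=[hsv[...,i].astype(int) for i in range(3)]; V,U=np.indices(d.shape)
    m=(abs(U-uv[0])<half)&(abs(V-uv[1])<half)&(h>100)&(h<128)&(s>100)&(W[...,2]>zmin)&(W[...,2]<zmax)
    p=W[m]
    for _ in range(5):
        A=np.c_[p[:,:2],np.ones(len(p))]; c=np.linalg.lstsq(A,p[:,2],rcond=None)[0]; r=p[:,2]-A@c; p=p[abs(r)<5]
    print("n",len(p),"slope",c[:2].round(3),"mean",p.mean(0).round(1), "rms",r.std().round(2))
tilt(sys.argv[1],(float(sys.argv[2]),float(sys.argv[3])),float(sys.argv[4]),float(sys.argv[5]),float(sys.argv[6]) if len(sys.argv)>6 else 90)
E
python3 - <<'E'
from h import *
from workcell import env
row([439,-238.9,121],-66.4); print(env.state()["force"],env.state()["torque"])
for n in ["wrist","scene"]:
    c=env.get_calibration(n);np.savez(f"pics/{n}9_cal.npz",mtx=c["mtx"],cfw=c["camera_from_world"])
    im,d=env.grab_frame(n); cv2.imwrite(f"pics/{n}9.png",im[:,:,::-1]); np.save(f"pics/{n}9.npy",d)
im,d,K,T=load("wrist9"); W=cloud(d,K,T)
for uv in [(281,95),(281,130),(260,100),(281,32),(281,200),(281,240),(203,115),(360,115)]: print(uv,W[uv[1],uv[0]].round(1))
E
```

```text
at [ 438.4 -238.9  150.8] jawaz -66.64 q [-29.9  12.6 101.7  -0.   65.7  36.7] row [0.298 0.005 0.002] [-0.0007  0.0001 -0.0001]
[0.10613718 0.20926031 0.71542823] [-0.00172053  0.00275157  0.03302362]
(281, 95) [ 532.7 -199.4   85. ]
(281, 130) [ 505.6 -211.2   84. ]
(260, 100) [ 521.7 -184.1   84.2]
(281, 32) [ 556.5 -188.6  165.1]
(281, 200) [ 460.9 -230.   153.6]
(281, 240) [ 453.  -233.   210.8]
(203, 115) [ 490.5 -144.7   94.6]
(360, 115) [ 556.2 -287.3   10.3]
```

View pics/wrist9.png

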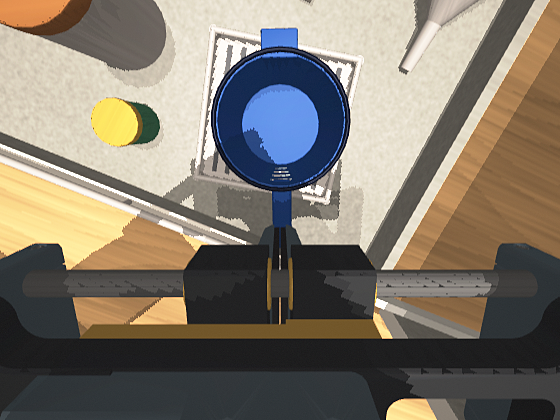

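View pics/scene9.png

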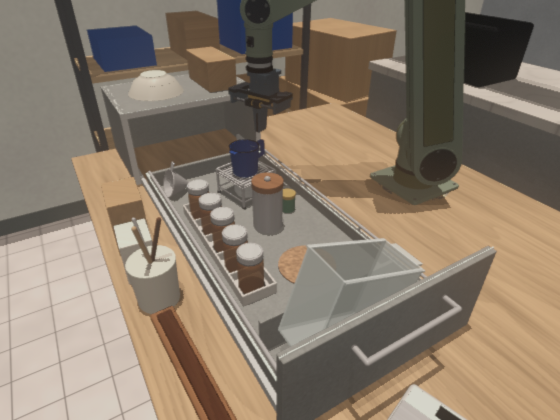

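The fingers closed fully (0.4 mm), so they missed the handle. I'll check where the fingertips really are and whether the cup moved.

```bash
python3 cup.py wrist9 281 130 80; python3 - <<'E'
from h import *
from workcell import env
s=env.state(); R=Rof(s["ee_rot"]); tcp=s["ee_pos"]
for n in ["wrist9","scene9"]:
    im,d,K,T=load(n); W=cloud(d,K,T)
    L=R.inv().apply((W-tcp).reshape(-1,3)).reshape(W.shape) # tool frame coords of every pixel
    m=(abs(L[...,1])<25)&(abs(L[...,2])<45)&(L[...,0]>-90)&(L[...,0]<25)
    p=L[m]; print(n,len(p)); 
    for a in range(-90,25,10):
        q=p[(p[:,0]>=a)&(p[:,0]<a+10)]
        if len(q): print(a,len(q),"y",q[:,1].min().round(0),q[:,1].max().round(0),"z",q[:,2].min().round(0),q[:,2].max().round(0))
    c=T@np.r_[tcp,1]; print("tcp px",K[0,0]*c[0]/-c[2]+K[0,2],K[1,1]*c[1]/c[2]+K[1,2])
    if n=="scene9": cv2.imwrite("pics/scene9z.png",cv2.resize(im[90:220,190:330],None,fx=5,fy=4.5,interpolation=cv2.INTER_CUBIC))
E
```

```text
rim n 3139
rim circle [ 509.3 -208.2] 43.4 427 569
far pts 388 67.6
52 [ 459.6 -230.4] -155.9 131
57 [ 455.1 -232.6] -155.8 124
62 [ 450.7 -234.9] -155.5 115
67 [ 448.1 -235.9] -155.7 18
wrist9 1556
-90 189 y 15.0 18.0 z -5.0 5.0
-80 162 y 15.0 18.0 z -7.0 5.0
-70 256 y 15.0 18.0 z -11.0 11.0
-60 227 y 15.0 18.0 z -11.0 10.0
-50 151 y 15.0 18.0 z -10.0 9.0
-40 22 y 15.0 18.0 z -6.0 6.0
-10 549 y -12.0 25.0 z -6.0 9.0
tcp px 279.5512759743817 230.68230113023267
scene9 258
-90 46 y -14.0 21.0 z -15.0 12.0
-80 38 y -15.0 20.0 z -15.0 12.0
-70 39 y -14.0 20.0 z -14.0 10.0
-60 42 y -15.0 20.0 z -15.0 10.0
-50 34 y -18.0 19.0 z -13.0 10.0
-40 12 y -13.0 17.0 z -9.0 6.0
-10 22 y -9.0 19.0 z -8.0 7.0
0 9 y -7.0 12.0 z -7.0 2.0
10 11 y -9.0 -3.0 z -6.0 6.0
20 5 y -5.0 -3.0 z -7.0 5.0
tcp px 260.29072524620534 140.81355901433068
```

View pics/scene9z.png

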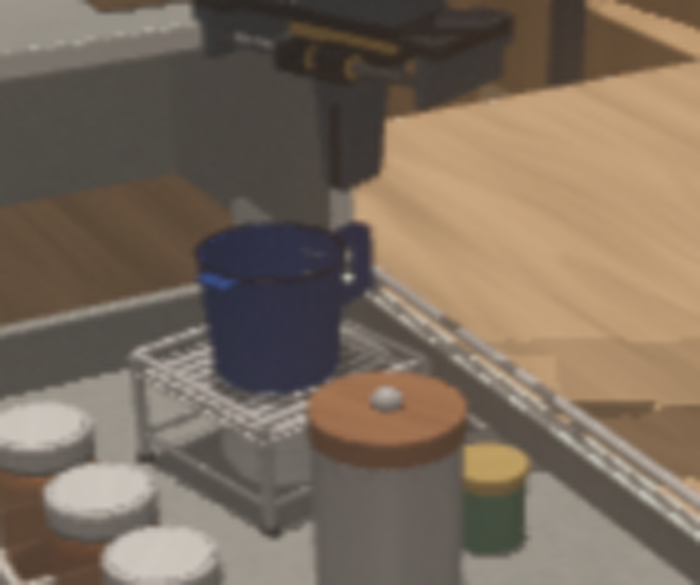

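The fingertips really end about 36 mm behind the reported TCP: the front face is visible only for tool x below roughly -37. They closed just above the handle, and the cup hasn't moved. This also explains why the jar was held by its cap. I'll work out the offset precisely.

```bash
python3 - <<'E'
from h import *
from workcell import env
s=env.state(); R=Rof(s["ee_rot"]); tcp=s["ee_pos"]
im,d,K,T=load("wrist9"); W=cloud(d,K,T)
L=R.inv().apply((W-tcp).reshape(-1,3)).reshape(W.shape)
for u in range(270,294,2):
    print(u,[tuple(L[v,u].round(0).astype(int)) for v in range(222,240,2)])
E
```

```text
270 [(np.int64(140), np.int64(-38), np.int64(-12)), (np.int64(140), np.int64(-40), np.int64(-12)), (np.int64(-43), np.int64(18), np.int64(-6)), (np.int64(-44), np.int64(17), np.int64(-6)), (np.int64(-49), np.int64(18), np.int64(-6)), (np.int64(-52), np.int64(18), np.int64(-5)), (np.int64(-56), np.int64(18), np.int64(-5)), (np.int64(-58), np.int64(17), np.int64(-5)), (np.int64(-61), np.int64(17), np.int64(-5))]
272 [(np.int64(141), np.int64(-38), np.int64(-9)), (np.int64(-38), np.int64(18), np.int64(-5)), (np.int64(-41), np.int64(17), np.int64(-5)), (np.int64(-46), np.int64(18), np.int64(-4)), (np.int64(-49), np.int64(17), np.int64(-4)), (np.int64(-52), np.int64(17), np.int64(-4)), (np.int64(-56), np.int64(18), np.int64(-4)), (np.int64(-58), np.int64(17), np.int64(-4)), (np.int64(-62), np.int64(18), np.int64(-4))]
274 [(np.int64(-4), np.int64(8), np.int64(-4)), (np.int64(-4), np.int64(6), np.int64(-4)), (np.int64(-4), np.int64(5), np.int64(-4)), (np.int64(-41), np.int64(16), np.int64(-3)), (np.int64(-45), np.int64(16), np.int64(-3)), (np.int64(-48), np.int64(16), np.int64(-3)), (np.in
[... 3012 characters left out ...]
, np.int64(17), np.int64(6)), (np.int64(-44), np.int64(17), np.int64(6)), (np.int64(-48), np.int64(17), np.int64(6)), (np.int64(-52), np.int64(17), np.int64(6)), (np.int64(-55), np.int64(17), np.int64(6)), (np.int64(-58), np.int64(17), np.int64(6)), (np.int64(-61), np.int64(17), np.int64(6))]
292 [(np.int64(139), np.int64(-37), np.int64(16)), (np.int64(141), np.int64(-41), np.int64(16)), (np.int64(141), np.int64(-43), np.int64(16)), (np.int64(-45), np.int64(18), np.int64(7)), (np.int64(-49), np.int64(18), np.int64(7)), (np.int64(-52), np.int64(17), np.int64(7)), (np.int64(-56), np.int64(18), np.int64(7)), (np.int64(-58), np.int64(17), np.int64(7)), (np.int64(-61), np.int64(17), np.int64(7))]
```

send_rows([
  [[0, 0, 0, 0, 0, 0], [0, 0, 0, 0, 0, 0], [0, 0, 0, 0, 0, 0], [0, 0, 0, 0, 0, 0], [0, 0, 0, 0, 0, 0], [0, 0, 0, 0, 0, 0], [0, 0, 0, 0, 0, 0]],
], jaw=-0.4)

```text
time_s: 18.48
ee_pos: [438.2, -238.8, 150.4]
ee_rot: [19.9, 90.0, -46.7]
force: [-0.9, 0.3, -0.1]
gripper_width: 63.3
```

```bash
python3 - <<'E'
from h import *
row([439.5,-238.7,85],-66)
E
```

```text
at [ 438.2 -238.8  150.4] jawaz -66.65 q [-29.9  12.6 101.7  -0.   65.7  36.7] row [0.654 0.013 0.004] [-0.0018  0.     -0.    ]
```

send_rows([
  [[0.15, 0.01, 0, -0.002, 0, 0], [0.3, 0.01, 0, -0.002, 0, 0], [0.45, 0.01, 0, -0.002, 0, 0], [0.55, 0.01, 0, -0.002, 0, 0], [0.62, 0.01, 0, -0.002, 0, 0], [0.65, 0.01, 0, -0.002, 0, 0], [0.65, 0.01, 0, -0.002, 0, 0]],
])

```text
time_s: 19.35
ee_pos: [439.2, -238.5, 85.4]
ee_rot: [24.4, 90.0, -41.5]
force: [0.0, -0.2, 0.2]
gripper_width: 64.3
```

send_rows([
  [[0, 0, 0, 0, 0, 0], [0, 0, 0, 0, 0, 0], [0, 0, 0, 0, 0, 0], [0, 0, 0, 0, 0, 0], [0, 0, 0, 0, 0, 0], [0, 0, 0, 0, 0, 0], [0, 0, 0, 0, 0, 0], [0, 0, 0, 0, 0, 0]],
], jaw=1, force=55)

```text
time_s: 20.35
ee_pos: [439.1, -238.4, 85.4]
ee_rot: [6.2, 90.0, -59.7]
force: [0.1, -1.1, -0.4]
gripper_width: 13.8
```

The fingers now hold 13.8 mm, which matches the handle. I'll lift slowly.

send_rows([
  [[-0.02, 0, 0, 0, 0, 0], [-0.05, 0, 0, 0, 0, 0], [-0.1, 0, 0, 0, 0, 0], [-0.15, 0, 0, 0, 0, 0], [-0.2, 0, 0, 0, 0, 0], [-0.25, 0, 0, 0, 0, 0], [-0.3, 0, 0, 0, 0, 0], [-0.35, 0, 0, 0, 0, 0], [-0.35, 0, 0, 0, 0, 0], [-0.35, 0, 0, 0, 0, 0]],
])

```text
time_s: 21.6
ee_pos: [438.9, -238.3, 120.2]
ee_rot: [-128.5, 90.0, 165.5]
force: [-0.0, -0.5, -3.6]
gripper_width: 13.6
```

```bash
python3 - <<'E'
from h import *
from workcell import env
row([439,-238.9,121],-66.4); print(env.state()["force"],env.state()["torque"])
for n in ["wrist","scene"]:
    c=env.get_calibration(n);np.savez(f"pics/{n}10_cal.npz",mtx=c["mtx"],cfw=c["camera_from_world"])
    im,d=env.grab_frame(n); cv2.imwrite(f"pics/{n}10.png",im[:,:,::-1]); np.save(f"pics/{n}10.npy",d)
E
python3 cup.py wrist10 281 130 115;python3 tilt.py wrist10 281 130 190 215
```

```text
at [ 438.9 -238.3  120.2] jawaz -65.92 q [-29.8  14.2 104.3  -0.   61.5  36.1] row [-0.008 -0.002  0.006] [ 0.0013 -0.      0.    ]
[-0.02601232 -0.53208941 -3.56203498] [-0.09247477  0.15217187  0.04749171]
rim n 3441
rim circle [ 507.7 -207.4] 42.4 367 770
n 4017 slope [-0.049 -0.019] mean [ 499.  -213.5  198. ] rms 2.53Traceback (most recent call last):
  File "cup.py", line 37, in <module>
    if __name__=="__main__": cup(sys.argv[1],(float(sys.argv[2]),float(sys.argv[3])),float(sys.argv[4]))
                             ~~~^^^^^^^^^^^^^^^^^^^^^^^^^^^^^^^^^^^^^^^^^^^^^^^^^^^^^^^^^^^^^^^^^^^^^^^^
  File "cup.py", line 31, in cup
    q=Pt[(np.hypot(*(Pt-o).T)>52)&(abs(zz-(zb+74))<8)]; rr=np.hypot(*(q-o).T); print("far pts",len(q),rr.max().round(1))
                                                                                                      ~~~~~~^^
    return umr_maximum(a, axis, None, out, keepdims, initial, where)
ValueError: zero-size array to reduction operation maximum which has no identity
```

View pics/scene10.png

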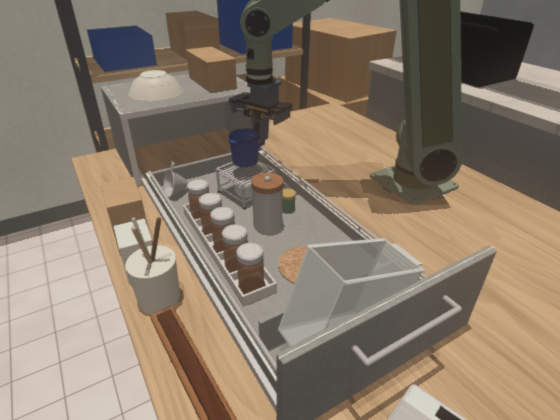

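View pics/wrist10.png

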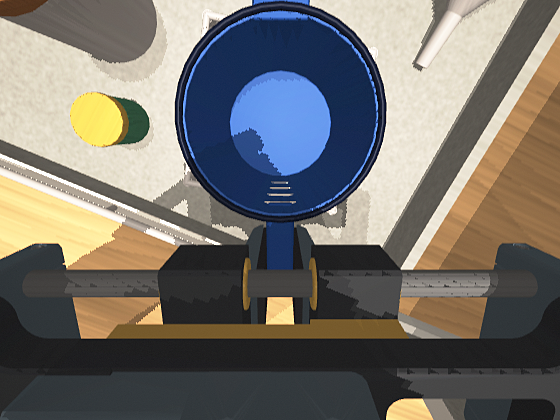

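send_rows([
  [[-0.15, 0, 0, 0, 0, 0], [-0.35, 0, 0, 0, 0, 0], [-0.55, 0, 0, 0, 0, 0], [-0.75, 0, 0, 0.01, 0, 0], [-0.9, 0, 0, 0.02, 0, 0], [-0.95, 0, 0, 0.03, 0, 0], [-0.95, 0, 0, 0.04, 0, 0], [-0.95, 0, 0, 0.05, 0, 0], [-0.95, 0, 0, 0.06, 0, 0], [-0.95, 0, 0, 0.067, 0, 0], [-0.95, 0, 0, 0.067, 0, 0]],
], force=60)

```text
time_s: 23.08
ee_pos: [439.2, -238.4, 216.2]
ee_rot: [62.9, 89.9, -27.1]
force: [0.2, -0.5, -3.0]
gripper_width: 13.8
```

send_rows([
  [[0, 0, -0.15, 0, 0, 0], [0, 0, -0.4, 0, 0, 0], [0, 0.05, -0.7, 0, 0, 0], [0, 0.05, -1, 0, 0, 0]],
])

```text
time_s: 23.58
ee_pos: [444.1, -136.5, 215.5]
ee_rot: [150.6, 90.0, 60.6]
force: [0.6, -0.4, -3.0]
gripper_width: 13.4
```

send_rows([
  [[0, 0, -0.3, 0, 0, 0], [0, 0.05, -0.6, 0, 0, 0], [0, 0.05, -0.9, 0, 0, 0], [0, 0.05, -1, 0, 0, 0]],
])

```text
time_s: 24.08
ee_pos: [448.7, -36.3, 215.5]
ee_rot: [-170.0, 90.0, 100.1]
force: [0.8, 0.1, -3.7]
gripper_width: 13.8
```

send_rows([
  [[0, 0, -0.3, 0, 0, 0], [0, 0.05, -0.6, 0, 0, 0], [0, 0.05, -0.9, 0, 0, 0], [0, 0.05, -1, 0, 0, 0]],
])

```text
time_s: 24.58
ee_pos: [454.0, 62.7, 215.4]
ee_rot: [-45.1, 90.0, -135.1]
force: [0.7, -0.8, -2.8]
gripper_width: 13.5
```

send_rows([
  [[0, 0, -0.3, 0, 0, 0], [0, 0.05, -0.6, 0, 0, 0], [0, 0.05, -0.85, 0, 0, 0], [0, 0.05, -1, 0, 0, 0], [0, 0.05, -1, 0, 0, 0], [0, 0.05, -1, 0, 0, 0]],
])

```text
time_s: 25.32
ee_pos: [459.3, 160.7, 215.3]
ee_rot: [-9.5, 89.9, -99.6]
force: [-0.3, -0.1, -2.5]
gripper_width: 13.5
```

```bash
python3 - <<'E'
from h import *
from workcell import env
row([458.3,166,100],-90); print(env.state()["force"],env.state()["torque"])
for n in ["wrist","scene"]:
    c=env.get_calibration(n);np.savez(f"pics/{n}11_cal.npz",mtx=c["mtx"],cfw=c["camera_from_world"])
    im,d=env.grab_frame(n); cv2.imwrite(f"pics/{n}11.png",im[:,:,::-1]); np.save(f"pics/{n}11.npy",d)
E
python3 cup.py wrist11 281 130 210 2>&1 | grep rim;python3 tilt.py wrist11 281 130 285 310
```

```text
at [459.3 160.7 215.3] jawaz -90.08 q [ 18.    8.9  96.7  -0.   74.3 108.1] row [ 1.153 -0.01  -0.054] [-0.0002  0.0001  0.    ]
[-0.31393623 -0.1397255  -2.52837221] [ 0.03496462  0.20190016 -0.02303219]
rim n 3504
rim circle [534.6 160.5] 42.3 402 813
n 4047 slope [-0.053  0.003] mean [523.9 158.6 293. ] rms 2.52
```

View pics/scene11.png

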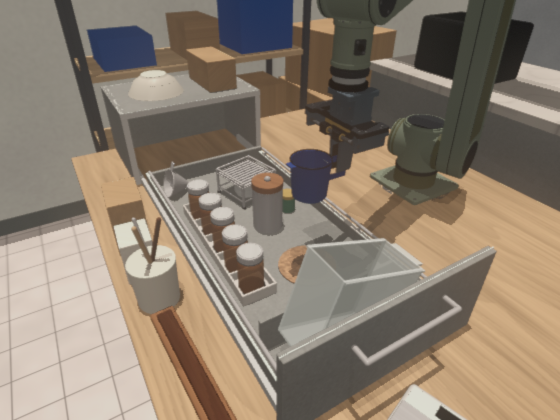

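View pics/wrist11.png

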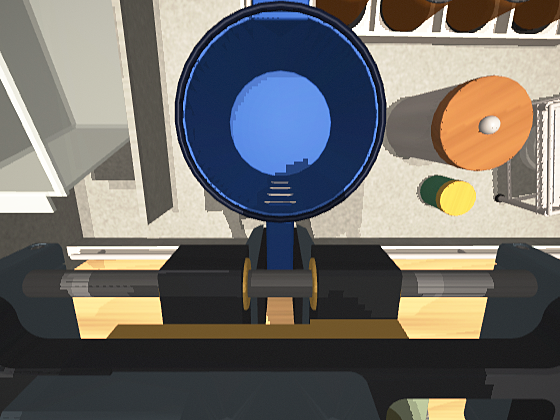

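```bash
python3 tilt.py wrist9 281 130 155 180; python3 tilt.py wrist7 281 130 155 180
```

```text
n 3158 slope [-0.002 -0.002] mean [ 514.6 -205.6  164.9] rms 1.87
n 2081 slope [-0.005 -0.001] mean [ 518.7 -204.2  164.9] rms 1.73
```

send_rows([
  [[0.15, 0, -0.02, 0, 0, 0.002], [0.35, 0, -0.05, 0, 0, 0.004], [0.6, 0, -0.05, 0, 0, 0.006], [0.8, 0, -0.05, 0, 0, 0.007], [0.95, 0, -0.05, 0, 0, 0.007], [1, 0, -0.05, 0, 0, 0.007], [1, 0, -0.05, 0, 0, 0.007], [1, 0, -0.05, 0, 0, 0.007]],
])

```text
time_s: 26.42
ee_pos: [460.0, 166.7, 116.1]
ee_rot: [90.5, 87.4, 0.4]
force: [0.1, -0.6, -3.1]
gripper_width: 13.8
```

```bash
python3 - <<'E'
from h import *
from workcell import env
row([458.3,166,22]); print(env.state()["force"],env.state()["torque"])
for n in ["wrist","scene"]:
    c=env.get_calibration(n);np.savez(f"pics/{n}12_cal.npz",mtx=c["mtx"],cfw=c["camera_from_world"])
    im,d=env.grab_frame(n); cv2.imwrite(f"pics/{n}12.png",im[:,:,::-1]); np.save(f"pics/{n}12.npy",d)
E
python3 cup.py wrist12 281 130 110 2>&1 | grep rim;python3 tilt.py wrist12 281 130 180 212
```

```text
at [460.  166.7 116.1] jawaz -90.06 q [ 19.2  12.2 107.9  -1.   57.5 109.8] row [ 0.939 -0.06   0.007] [0. 0. 0.]
[ 0.05867965 -0.62165317 -3.10395375] [ 0.04912266  0.23330501 -0.00969935]
rim n 4320
rim circle [532.9 165.8] 43.5 408 753
n 3485 slope [-0.068 -0.01 ] mean [525.  165.2 192.4] rms 2.65
```

View pics/scene12.png

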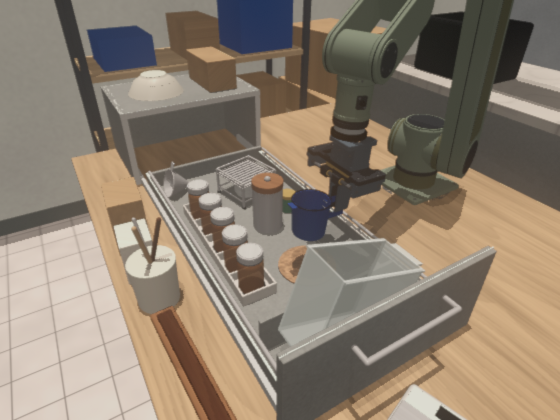

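```bash
python3 - <<'E'
from h import *
from workcell import env
print(Rof(env.state()["ee_rot"]).as_matrix()[:,0].round(4))
for n in ["wrist9","wrist10","wrist11","wrist12"]:
    im,d,K,T=load(n); W=cloud(d,K,T)
    # inner floor of the cup: bright blue patch
    hsv=cv2.cvtColor(im,cv2.COLOR_BGR2HSV); V,U=np.indices(d.shape)
    m=((U-281)**2+(V-122)**2<38**2)&(hsv[...,0]>100)&(hsv[...,0]<125)&(hsv[...,1]>80)
    p=W[m]; zm=np.median(p[:,2]); p=p[abs(p[:,2]-zm)<8]
    for _ in range(4):
        A=np.c_[p[:,:2]-p[:,:2].mean(0),np.ones(len(p))]; c=np.linalg.lstsq(A,p[:,2],rcond=None)[0]; r=p[:,2]-A@c; p=p[abs(r)<4]
    print(n,len(p),c.round(3),p.mean(0).round(1))
E
```

```text
[ 4.54e-02  4.00e-04 -9.99e-01]
wrist9 0 [0. 0. 0.] [nan nan nan]
wrist10 0 [0. 0. 0.] [nan nan nan]
wrist11 0 [0. 0. 0.] [nan nan nan]
wrist12 0 [0. 0. 0.] [nan nan nan]<stdin>:11: RuntimeWarning: Mean of empty slice.
  ret = um.true_divide(
<stdin>:12: RuntimeWarning: Mean of empty slice.
```

```bash
python3 - <<'E'
from h import *
for n,v0 in [("wrist9",122),("wrist10",122),("wrist11",122),("wrist12",122)]:
    im,d,K,T=load(n); W=cloud(d,K,T); V,U=np.indices(d.shape)
    print(n,im[122,281],d[122,281],d[95,281],d[145,281])
    m=((U-281)**2+(V-v0)**2<36**2)
    p=W[m]; p=p[np.isfinite(p[:,2])]; zm=np.median(p[:,2]); p=p[abs(p[:,2]-zm)<8]
    for _ in range(4):
        A=np.c_[p[:,:2]-p[:,:2].mean(0),np.ones(len(p))]; c=np.linalg.lstsq(A,p[:,2],rcond=None)[0]; r=p[:,2]-A@c; p=p[abs(r)<4]
    print(len(p),c.round(3),p.mean(0).round(1))
    # rim top points along contour: outermost at each direction
    hsv=cv2.cvtColor(im,cv2.COLOR_BGR2HSV); 
E
```

```text
wrist9 [236 153 103] 263.7132 256.3807 268.79938
4034 [ 1.0000e-03 -1.0000e-03  8.3742e+01] [ 511.7 -208.5   83.7]
wrist10 [241 158 108] 200.62845 196.6061 205.0835
4033 [-1.00000e-03 -4.00000e-03  1.18437e+02] [ 510.3 -207.2  118.4]
wrist11 [236 151 103] 201.83745 195.50447 205.59334
4034 [-2.00000e-03 -3.00000e-03  2.13524e+02] [537.1 159.6 213.5]
wrist12 [241 159 109] 200.44144 195.84802 204.97374
4032 [ 4.60000e-02 -1.00000e-03  1.17869e+02] [537.8 165.6 117.9]
```

View pics/wrist12.png

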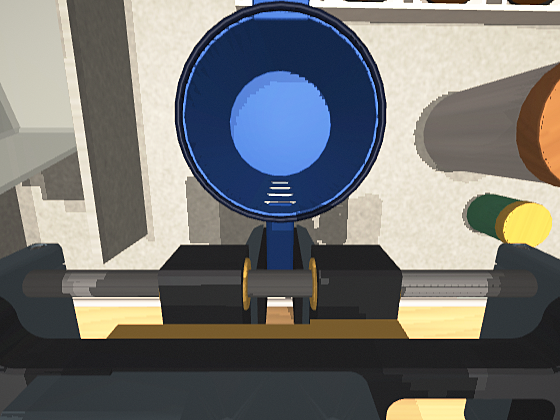

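The rim fit was contaminated by the inner wall. The cleaner fit to the cup's inner floor shows it was level in the grip, so my tilt correction was wrong and I'll undo it while lowering.

send_rows([
  [[0.05, 0, 0, 0, 0, -0.003], [0.2, -0.02, 0, 0, 0, -0.007], [0.4, -0.03, 0, 0, 0, -0.007], [0.55, -0.04, 0, 0, 0, -0.007], [0.7, -0.05, 0, 0, 0, -0.007], [0.8, -0.05, 0, 0, 0, -0.007], [0.86, -0.06, 0, 0, 0, -0.007], [0.88, -0.06, 0, 0, 0, -0.007], [0.88, -0.06, 0, 0, 0, -0.007]],
])

```text
time_s: 27.65
ee_pos: [457.5, 166.7, 27.3]
ee_rot: [98.9, 90.0, 8.8]
force: [-0.9, -0.2, -2.6]
gripper_width: 13.6
```

```bash
python3 - <<'E'
from h import *
from workcell import env
row([458.3,166,20.5],-90); print(env.state()["force"],env.state()["torque"])
n="wrist"
c=env.get_calibration(n);np.savez(f"pics/{n}13_cal.npz",mtx=c["mtx"],cfw=c["camera_from_world"])
im,d=env.grab_frame(n); cv2.imwrite(f"pics/{n}13.png",im[:,:,::-1]); np.save(f"pics/{n}13.npy",d)
im,d,K,T=load("wrist13"); W=cloud(d,K,T); V,U=np.indices(d.shape)
p=W[((U-281)**2+(V-122)**2<36**2)]
for _ in range(4):
    A=np.c_[p[:,:2]-p[:,:2].mean(0),np.ones(len(p))]; c=np.linalg.lstsq(A,p[:,2],rcond=None)[0]; r=p[:,2]-A@c; p=p[abs(r)<4]
print(c.round(3),p.mean(0).round(1))
E
python3 cup.py wrist13 281 130 22 2>&1 | grep rim
```

```text
at [457.5 166.7  27.3] jawaz -90.04 q [ 18.7  19.2 113.   -0.   47.7 108.7] row [0.068 0.008 0.007] [-0.0001 -0.     -0.0001]
[-0.90660569 -0.21131086 -2.57778787] [0.01926217 0.25254555 0.06755512]
 ** On entry to DLASCL parameter number  4 had an illegal value
 ** On entry to DLASCL parameter number  4 had an illegal value
rim n 3465
rim circle [532.8 166.5] 42.3 406 841Traceback (most recent call last):
  File "<stdin>", line 10, in <module>
    x, resids, rank, s = _umath_linalg.lstsq(a, b, rcond,
                         ~~~~~~~~~~~~~~~~~~~^^^^^^^^^^^^^
                                             signature=signature)
                                             ^^^^^^^^^^^^^^^^^^^^
    raise LinAlgError("SVD did not converge in Linear Least Squares")
numpy.linalg.LinAlgError: SVD did not converge in Linear Least Squares
```

send_rows([
  [[0.01, 0, 0, 0, 0, 0], [0.02, 0, 0, 0, 0, 0], [0.03, 0, 0, 0, 0, 0], [0.04, 0, 0, 0, 0, 0], [0.05, 0, 0, 0, 0, 0], [0.055, 0, 0, 0, 0, 0], [0.055, 0, 0, 0, 0, 0]],
])

```text
time_s: 28.58
ee_pos: [457.2, 166.6, 21.6]
ee_rot: [-38.8, 90.0, -128.8]
force: [0.3, 0.2, -3.0]
gripper_width: 13.8
```

```bash
python3 - <<'E'
from workcell import env
s=env.state(); print(s["ee_pos"],s["force"],s["torque"])
E
```

```text
[457.22112621 166.58877031  21.56105603] [ 0.29638722  0.20652756 -3.02830724] [ 0.01826722  0.19742791 -0.03994664]
```

send_rows([
  [[0.005, 0, 0, 0, 0, 0], [0.01, 0, 0, 0, 0, 0], [0.015, 0, 0, 0, 0, 0], [0.015, 0, 0, 0, 0, 0]],
])

```text
time_s: 29.08
ee_pos: [457.2, 166.6, 20.4]
ee_rot: [29.1, 90.0, -60.9]
force: [-2.1, -0.9, 0.6]
gripper_width: 13.1
```

```bash
python3 - <<'E'
from workcell import env
s=env.state(); print(s["ee_pos"],s["force"],s["torque"])
E
```

```text
[457.18493767 166.55096828  20.36865055] [-2.0614284  -0.89142154  0.60476179] [-0.0358168   0.35147541 -0.03116959]
```

The weight is on the mat (Fz went from -3.0 to +0.6 N). I'll release the handle.

send_rows([
  [[0, 0, 0, 0, 0, 0], [0, 0, 0, 0, 0, 0], [0, 0, 0, 0, 0, 0], [0, 0, 0, 0, 0, 0], [0, 0, 0, 0, 0, 0], [0, 0, 0, 0, 0, 0]],
], jaw=0)

```text
time_s: 29.82
ee_pos: [457.3, 166.6, 20.1]
ee_rot: [3.2, 90.0, -86.9]
force: [0.7, 0.1, -0.4]
gripper_width: 45.7
```

send_rows([
  [[-0.1, 0, 0, 0, 0, 0], [-0.3, 0, 0, 0, 0, 0], [-0.6, 0, 0, 0, 0, 0], [-1, 0, 0, 0, 0, 0]],
])

```text
time_s: 30.32
ee_pos: [456.7, 166.4, 121.1]
ee_rot: [-67.6, 89.9, -157.6]
force: [1.3, -0.3, -0.5]
gripper_width: 45.7
```

send_rows([
  [[-0.4, 0, 0, 0, 0, 0], [-1, -0.2, 0, 0, 0, 0], [-1, -0.5, 0, 0, 0, 0], [-1, -0.5, 0, 0, 0, 0]],
])

```text
time_s: 30.82
ee_pos: [406.1, 166.6, 221.6]
ee_rot: [109.1, 89.9, 19.1]
force: [-0.5, -0.8, 0.6]
gripper_width: 45.4
```

```bash
python3 - <<'E'
from h import *
from workcell import env
row([458.3,166,300])
for n in ["wrist","scene"]:
    c=env.get_calibration(n);np.savez(f"pics/{n}14_cal.npz",mtx=c["mtx"],cfw=c["camera_from_world"])
    im,d=env.grab_frame(n); cv2.imwrite(f"pics/{n}14.png",im[:,:,::-1]); np.save(f"pics/{n}14.npy",d)
E
```

```text
at [406.1 166.6 221.6] jawaz -89.99 q [ 20.8   4.2 101.4  -0.   74.3 110.8] row [-0.783  0.524  0.005] [0. 0. 0.]
```

View pics/wrist14.png

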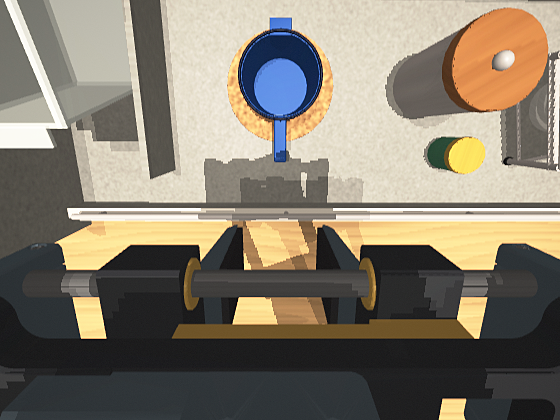

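View pics/scene14.png

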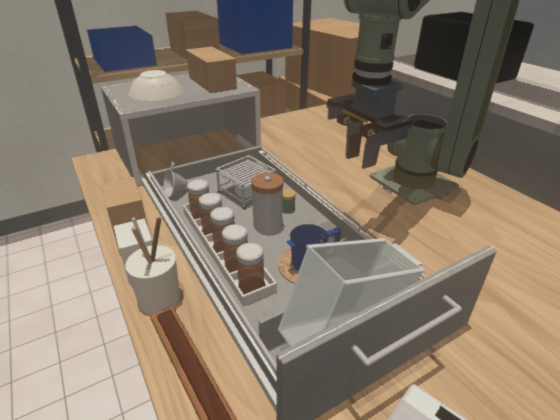

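The cup stands on the mat with its rim at (281,73), the handle pointing to the robot's side at (280,155), and the gripper clear. I'll take final measurements, then hand in.

```bash
python3 cup.py wrist14 281 85 15; python3 - <<'E'
from h import *
im,d,K,T=load("wrist14"); W=cloud(d,K,T); V,U=np.indices(d.shape)
p=W[((U-281)**2+(V-86)**2<20**2)];p=p[np.isfinite(p[:,2])&(abs(p[:,2]-19)<8)]
A=np.c_[p[:,:2]-p[:,:2].mean(0),np.ones(len(p))]; c=np.linalg.lstsq(A,p[:,2],rcond=None)[0]; print("cup floor",len(p),c.round(3))
im,d,K,T=load("scene14"); W=cloud(d,K,T); z=W[...,2]
m=(W[...,0]>640)&(W[...,0]<725)&(W[...,1]>125)&(W[...,1]<205)&(z>108)&(z<128)
p=W[m]; print("jar cap",len(p),((p.min(0)+p.max(0))/2).round(1),np.median(p,0).round(1))
from workcell import env
s=env.state(); print(s["time_s"],s["qvel"].round(2),s["force"].round(1))
print(env.job_done())
E
```

```text
rim n 1248
rim circle [533.4 166.1] 42.6 213 410
far pts 405 89.2
52 [478.9 166.6] 179.4 58
57 [474.1 166.8] 179.3 49
62 [469.1 166.7] 179.5 60
67 [464.1 166.7] 179.5 48
72 [459.1 166.7] 179.5 60
77 [454.1 166.7] 179.6 48
82 [449.  166.6] 179.6 59
87 [445.  166.4] 179.8 23
cup floor 1240 [-1.0000e-03  2.0000e-03  1.8726e+01]
jar cap 451 [684.6 166.3 114.7] [687.  171.4 118.1]
30.925 [-0.3   1.42 -0.34 -0.05 -0.28  0.14] [ 0.6 -1.   0. ]
the job is handed in; nothing more can be done
None
```

The amber jar is back in the rack's empty place and the cup stands on the cork mat. I handed the job in at 30.9 s of the 72 s allowed; no verdict was reported.

**Last checks**
- **Cup:** its axis is at (533.4, 166.1), within about 1 mm of the mat's middle. The handle points to -x within 1°, the cup's floor is level to about 0.002 rad, and the cup is released.
- **Jar:** after release, the wrist camera put its cap centre at (682.8, 164.8), within about 1 mm of the black pad. Its height matched the other rack jars. The last scene view gave (684.6, 166.3); it shows only one side of the jar, but that is still well inside 14 mm.
- **Surroundings:** the gripper was above the scene and touching nothing. The canister, tin, funnel, bin and rack jars looked unmoved in the pictures, but I did not re-measure them at the end.

**What went wrong or disagreed**
- **Missed first grip:** the fingers closed just above the cup's handle without disturbing the cup. The fingertips end about 37 mm behind the reported TCP. I allowed for that and the second grip held at 13.8 mm. It also means the jar had been carried by its cap.
- **False tilt reading:** a fit to the cup's rim suggested a 0.05 rad tilt while I carried it, so I tilted the tool to correct it. A cleaner fit to the cup's inner floor showed it had been level, so I undid the tilt before setting the cup down.

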